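# Set the length stop to its long setting

### The job

Change the bench length stop over to its long setting: squeeze the two spring buttons in, slide the blue sleeve along its tube towards the end away from the red-knobbed lever until both buttons pop out through the holes of its yellow collar, then swing the lock lever right down and let go of everything. Be gentle: squeeze the buttons in before sliding and stop pulling as soon as they click, so that they are never forced sideways, and leave the jar, the calculator and the note pad where they are.

Things in the scene. Friction and masses are not known exactly. Their poses are not given: they have to be found in the camera images.
- length_stop: Fixed gauge: dark base plate 90 x 304 x 10 mm, two grey pedestals (50 x 30, 78 mm high) at y = -132 and +132 mm carrying a square steel tube (26 mm) along y, its axis 60 mm above the bench. Origin: centre of the plate's underside. x across the tube, away from the robot; y along the tube from the lever's pedestal to the other; z up. Turned up to 0.35 rad either way.
- stop_sleeve: Blue rubber-coated (very grippy) square sleeve, 32 mm wide and high, wall 2 mm; slides along y with 1.5 N friction. Origin: tube axis, middle of its slot; axes as length_stop; it spans y -86 to +45 mm. Each side face has a slot 16 mm long at y = 0, where the buttons start (3 mm play either way). Long setting: its origin is at y = 38 to 60 mm in length_stop; an end stop is at 68 mm.
- collar_mark (a point): Mark on the sleeve's axis, y = -49 mm of stop_sleeve, near the yellow setting collar (30 mm long). The collar was clamped by hand: its two holes (12.5 mm wide, one in each side face) lie up to 11 mm before or beyond this mark, along y. The buttons pop out through them; the exact place must be felt. The collar is not moved.
- stop_plate (a point): Middle of the aluminium stop plate on the sleeve's +y end: 6 mm thick (y = 39 to 45 mm of stop_sleeve), 50 mm high, from 27 to 77 mm above the bench, standing out towards -x to 91 mm from the tube axis. It moves with the sleeve.
- button_near: Domed brass spring button, 10 mm wide, on the tube's -x side. Origin: dome top; out: x = -21.5, y = 0, z = 60 mm in length_stop, 5.5 mm proud of the sleeve, locking it. Spring 1.2 N (out) to 1.8 N (in). Pressed flush, it slips under the sleeve's wall as the sleeve is drawn with about 8 N, stays in by itself and jumps out at a hole. Over 8 N between sleeve and button damages it.
- button_far: The same button on the opposite side: out at x = +21.5, y = 0, z = 60 mm in length_stop, pressed along -x. Both must be pressed together: a pinch from above across the sleeve at the buttons (43 mm over both, 32 mm when flush) presses both and grips the sleeve too. Pads must still cover the buttons while the sleeve moves its first 6 mm.
- lock_lever (a joint): Lock lever on the pedestal at y = -132 mm; hinge along y at x = 0, z = 90 mm of length_stop. 0: it points to -x and 1.05 rad (60 degrees) upward; 1.05: level, fully down, at its stop. It leans towards the robot and is pushed down with about 2 N at its knob; it stays where it is left.
- lever_knob (a point): Centre of the lever's red ball knob, 22 mm across, 72 mm from the hinge.
- sample_jar: White sample jar with yellow lid, 68 mm wide, 73 mm high, standing loose behind the gauge; origin at the centre of its underside. Not to be moved.
- calculator_2: Desk calculator, 150 x 108 x 29 mm, lying loose at the right; origin at the centre of its underside. Not to be moved.
- note_pad: Ruled note pad, 144 x 101 x 20 mm, lying loose at the left; origin at the centre of its underside. Not to be moved.

How it is judged:
By the outcome, as a careful person would: the job done as asked, in the order asked, and still so for the second after the job is handed in, with the robot touching nothing.
It also fails if it takes over 46 s, if anything falls off the work surface, if the arm or the gripper's body presses on something with over 40 N, if the wrist force passes 120 N, or if a joint passes its speed limit or range.

### The arm

A 6-joint arm with a two-finger parallel gripper is mounted at the origin on a cart in front of the work surface, level with it; the furniture and walls round the work are solid. World frame = base frame: x ahead of the robot, y to its left, z up, the work surface at z = 0. Lengths are in m, angles in rad, forces in N, time in s.
With the tool pointing down it reaches from about 0.375 to 0.9 m from the base axis. Payload 3.1 kg.
Tool frame: the origin (TCP) lies between the finger pads; the fingertips stand 22 mm ahead of it and the grasp point (between the pads) lies 3 mm ahead of it; z points along the fingers, y is the line along which they close (so a half turn about z gives the same grasp; the last joint's range is limited). The gripper opens to 87 mm and grips with 3 to 60 N. Pads are 19 mm wide; open, the fingers measure 117 mm over their backs; the gripper's body (75 mm by 190 mm) begins 51 mm behind the grasp point.
Start: joints at [-1.325, 0.527, 1.433, -0, 1.181, -0.178], TCP at [0.257, -0.57, 0.245] pointing down, gripper open.
Joint ranges: [-3.08, 3.08], [-0.75, 2.2], [0.22, 2.44], [-1.43, 4.57], [0, 2.65], [-2.85, 2.85]. Speed limits (rad/s): [2.79, 2.79, 3.14, 3.14, 3.14, 3.14].

### API

Orientations are given as a unit quaternion [x, y, z, w].
In Python, from rig import robot gives the robot as it stands.
- The arm moves only by the tool move_arm, never from a script. Its argument "series" is text: rows parted by semicolons, each of 6 numbers parted by spaces: the shift along the tool's x, y, z in mm, then the turn, a rotation vector about the tool's x, y, z in degrees. In form: dx dy dz ax ay az; .... A call has 1 to 8 rows; each row is the pose to reach, as a shift and turn from the pose commanded when the call began, along the tool's axes at that moment; what a row does not reach only later rows make up. A row lasts 1/12 s, in which the tool goes at most 41.7 mm and 7.16 degrees, less where a joint would pass 70% of its speed; a pose out of reach is approached as far as the arm can. A call with a gripper value outside its range is refused whole. "jaw" is the opening, from 0 (shut) to 1 (fully open), set as the call begins (left out, the last holds). The fingers move at their own pace and stop on an object; "newtons" is the grip in N (left out, the last holds). Time passes only in rows, so rows that repeat a pose let the fingers close. It gives the time, the measured TCP pose, the force, the opening and the grip force at its end, in the units of the state.
- robot.get_obs(): the state, without advancing time (a new reading comes with each control period).
- robot.camera(name): name is "scene" or "top" or "wrist"; returns a dict with "img" (384x512x3 uint8, red, green, blue), "mtx" (3x3 intrinsics, pixels), "world_to_cam" (4x4, takes a point from world to camera coordinates). Camera axes: x right, y down, z forward; pixel columns grow to the right and rows downward; lengths in m; the calibration is good to about 2 mm. The wrist camera is an equidistant fisheye: a pixel r from the principal point sees the ray r / f radians off the axis. A picture is of the moment at which its call begins. There is no depth.
- robot.hand_in(): hands the job in; it is judged then, once.
Trained networks look in a picture, given as the dict that the camera call returned (one of the last four; its "shot" number tells which), for a name from the list of things; names that differ only in an ending like _2 or _b are one class to them, and where a whole thing is asked for, a point or a joint stands for the part that bears it (a point fixed in the world has none). Each returns a list of dicts, best first, with "p" (0 to 1); they miss things now and then, are a little off and sometimes report something else, mostly with a low value. They report only what shows in the picture. A call takes as long as a camera call.
- robot.search_frame(picture, thing): "xyz" ([x, y, z] in m, in world coordinates, good to about 4 mm: the middle of the surface that is visible of it).
- robot.tip_of(picture, thing): "xyz" ([x, y, z] in m, in world coordinates, good to about 4 mm: a listed point, or the origin of a listed thing).
The state is a dict: "time": time; "q": joint angles; "joint_velocities": joint speeds; "joint_torque": joint torques, N m; "position": TCP position; "tool_rot": TCP orientation; "ft_force": force on the tool from outside, world axes, zero at the start; "moment": the same for the moment, N m; "grip_width": finger opening in m; "grip_force": force on a finger pad.
Only numpy, scipy, OpenCV 4.12 (cv2) and the standard library are available. Lean on these libraries where they do the work, as an engineer would, in place of code of your own. Each camera call takes 0.05 s, during which the arm holds its last target. There are 200 camera calls.

## Working session

There is one attempt and no reset: what is moved stays moved. The work goes in short steps, Python scripts to look and compute and a tool call to move; the robot and the scene stay as the last step left them, time stands still between calls to the robot, and variables do not carry over. Pictures are saved under pics/ and viewed, at most 10 in all, crops included, and the job is handed in when it is done.

Besides the shell and the picture viewer there is one more tool, called as name(argument=value, ...) on one line, values as JSON. move_arm: Moves the arm, as the interface text tells. Its arguments: {"type":"object","properties":{"series":{"type":"string"},"jaw":{"type":"number"},"newtons":{"type":"number"}},"required":["series"]}

```bash
mkdir -p pics; cat > h.py <<'E'
import numpy as np, cv2
from scipy.spatial.transform import Rotation as R
from rig import robot
def save(p,n): cv2.imwrite(f'pics/{n}.png',p['img'][:,:,::-1])
def proj(p,X):
    c=p['world_to_cam']@np.append(X,1); u=p['mtx']@c[:3]; return u[:2]/u[2]
def st():
    o=robot.get_obs(); return o,np.array(o['position']),R.from_quat(o['tool_rot'])
E
python3 - <<'E'
from h import *
np.set_printoptions(precision=4,suppress=True)
for c in ['top','scene']:
    p=robot.camera(c); save(p,c+'1')
    for t in ['length_stop','stop_sleeve','collar_mark','stop_plate','button_near','button_far','lever_knob','sample_jar','calculator_2','note_pad']:
        r=robot.tip_of(p,t)
        print(c,t,[(np.array(d['xyz']),round(d['p'],2),proj(p,d['xyz'])) for d in r[:2]])
o,x,r=st(); print(o['time'],x,r.as_matrix())
E
```

```text
top length_stop [(array([ 0.5464, -0.0678, -0.001 ]), 0.81, array([284.9224, 215.1386])), (array([ 0.5025, -0.3699,  0.0016]), 0.18, array([360.2788, 229.3941]))]
top stop_sleeve [(array([ 0.5474, -0.0719,  0.0605]), 0.95, array([287.0932, 212.3719]))]
top collar_mark [(array([ 0.5442, -0.1176,  0.0581]), 0.81, array([298.7548, 213.8285]))]
top stop_plate []
top button_near []
top button_far []
top lever_knob [(array([ 0.4952, -0.199 ,  0.1496]), 0.5, array([322.9791, 223.8913]))]
top sample_jar [(array([ 0.7796,  0.0177, -0.0017]), 0.62, array([266.007 , 158.3703]))]
top calculator_2 [(array([ 0.5017, -0.3696, -0.001 ]), 0.72, array([360.056 , 229.6756]))]
top note_pad [(array([0.4178, 0.477 , 0.001 ]), 0.72, array([146.4262, 240.7458]))]
scene length_stop [(array([ 0.5491, -0.0654,  0.    ]), 0.6, array([287.1174, 223.6889]))]
scene stop_sleeve [(array([ 0.5465, -0.0647,  0.0602]), 0.88, array([287.8993, 210.1256]))]
scene collar_mark [(array([ 0.546 , -0.116 ,  0.0586]), 0.91, array([298.6982, 207.7345]))]
scene stop_plate [(array([ 0.499 , -0.0245,  0.0535]), 0.69, array([286.29  , 218.7898]))]
scene button_near []
scene button_far [(array([ 0.549 , -0.0678,  0.0015]), 0.58, array([287.6476, 223.2183]))]
scene lever_knob []
scene sample_jar [(array([ 0.7762,  0.0242, -0.0034]), 0.73, array([239.6451, 208.1782]))]
scene calculator_2 []
scene note_pad [(array([0.4177, 0.476 , 0.0007]), 0.69, array([163.9574, 282.5081]))]
1.1 [ 0.2571 -0.5697  0.2446] [[ 0.9115  0.4113 -0.    ]
 [ 0.4113 -0.9115 -0.    ]
 [-0.      0.     -1.    ]]
```

```bash
python3 - <<'E'
import cv2,numpy as np
a=cv2.imread('pics/top1.png')[150:290,220:400];b=cv2.imread('pics/scene1.png')[150:290,200:380]
cv2.imwrite('pics/c1.png',np.vstack([cv2.resize(i,None,fx=2.14*1.7/1.7,fy=2.14,interpolation=3) for i in (a,b)]))
E
```

```text
(no output)
```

View pics/c1.png

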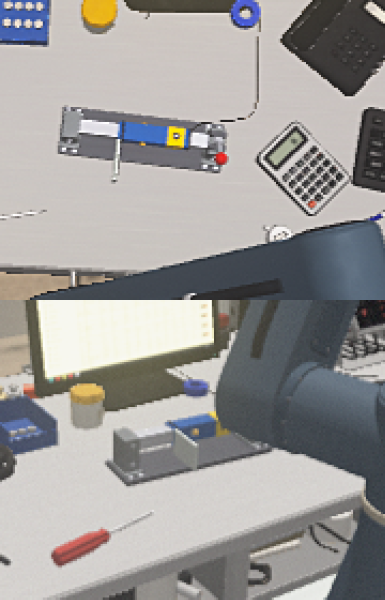

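The view shows the gauge tilted by about -0.17 rad, with the lever (red knob) at the right, -y, and the plate on the left end of the sleeve. I'm moving above it for a closer wrist look.

move_arm(series="427 -356 -30 0 0 -55; 427 -356 -30 0 0 -55; 427 -356 -30 0 0 -55; 427 -356 -30 0 0 -55; 427 -356 -30 0 0 -55; 427 -356 -30 0 0 -55; 427 -356 -30 0 0 -55; 427 -356 -30 0 0 -55", jaw=1)

```text
time: 1.77
position: [0.4029, -0.2685, 0.2629]
tool_rot: [0.768, 0.64, 0.0, 0.0]
ft_force: [1.0, -0.3, 0.0]
grip_width: 0.0868
grip_force: 0.0
```

move_arm(series="210 40 -10 0 0 0; 210 40 -10 0 0 0; 210 40 -10 0 0 0; 210 40 -10 0 0 0; 210 40 -10 0 0 0; 210 40 -10 0 0 0; 210 40 -10 0 0 0")

```text
time: 2.35
position: [0.4814, -0.069, 0.2728]
tool_rot: [0.768, 0.64, 0.0, 0.0]
ft_force: [0.1, -0.9, -0.8]
grip_width: 0.0868
grip_force: 0.0
```

```bash
python3 - <<'E'
from h import *
np.set_printoptions(precision=4,suppress=True)
for c in ['wrist','top','scene']:
    p=robot.camera(c); save(p,c+'2')
    print(c,np.linalg.inv(p['world_to_cam'])[:3,3], p['mtx'][0], p['mtx'][1])
    for t in ['length_stop','stop_sleeve','collar_mark','stop_plate','button_near','button_far','lever_knob']:
        r=robot.tip_of(p,t)
        print(c,t,[(np.array(d['xyz']),round(d['p'],2)) for d in r[:1]])
    np.savez('pics/'+c+'2.npz',**{k:p[k] for k in('mtx','world_to_cam','img')})
o,x,r=st(); print(o['time'],x,r.as_matrix())
E
```

```text
wrist [0.4959 0.0077 0.414 ] [297.3186   0.     251.5158] [  0.     297.3186 189.3623]
wrist length_stop [(array([ 0.5464, -0.0746, -0.0006]), 0.89)]
wrist stop_sleeve [(array([ 0.5496, -0.0657,  0.0626]), 0.73)]
wrist collar_mark [(array([ 0.5438, -0.119 ,  0.0571]), 0.83)]
wrist stop_plate [(array([ 0.5001, -0.023 ,  0.0482]), 0.71)]
wrist button_near [(array([ 0.5278, -0.0655,  0.0599]), 0.41)]
wrist button_far []
wrist lever_knob [(array([ 0.499 , -0.197 ,  0.1454]), 0.88)]
top [0.2353 0.0528 1.8599] [469.2295   0.     254.2475] [  0.     469.2295 193.4643]
top length_stop [(array([ 0.5463, -0.0632, -0.0005]), 0.61)]
top stop_sleeve []
top collar_mark []
top stop_plate []
top button_near []
top button_far []
top lever_knob [(array([ 0.4972, -0.2013,  0.1526]), 0.52)]
scene [-0.5469  0.7273  0.6957] [384.1331   0.     253.2642] [  0.     384.1331 194.7756]
scene length_stop [(array([ 0.5447, -0.0654,  0.0025]), 0.71)]
scene stop_sleeve [(array([ 0.5462, -0.0643,  0.0582]), 0.64)]
scene collar_mark [(array([ 0.547 , -0.1134,  0.0567]), 0.42)]
scene stop_plate [(array([ 0.4975, -0.0244,  0.0506]), 0.6)]
scene button_near []
scene button_far []
scene lever_knob []
3.55 [ 0.4808 -0.0713  0.2725] [[ 0.1859  0.9826  0.0001]
 [ 0.9826 -0.1859 -0.    ]
 [ 0.      0.0001 -1.    ]]
```

View pics/wrist2.png

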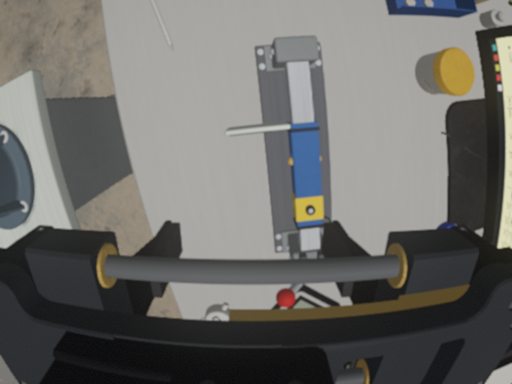

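The wrist view shows the gauge nearly aligned, buttons at about (291,160) and (321,158), collar at (310,209), plate left end at (228,132), knob at (286,298). I need the yaw and centre more closely.

```bash
python3 - <<'E'
import cv2
a=cv2.imread('pics/wrist2.png')[30:260,220:350]
cv2.imwrite('pics/c2.png',cv2.resize(a[:115],None,fx=5,fy=5,interpolation=2))
cv2.imwrite('pics/c3.png',cv2.resize(a[80:200],None,fx=5,fy=5,interpolation=2))
E
```

```text
(no output)
```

View pics/c2.png

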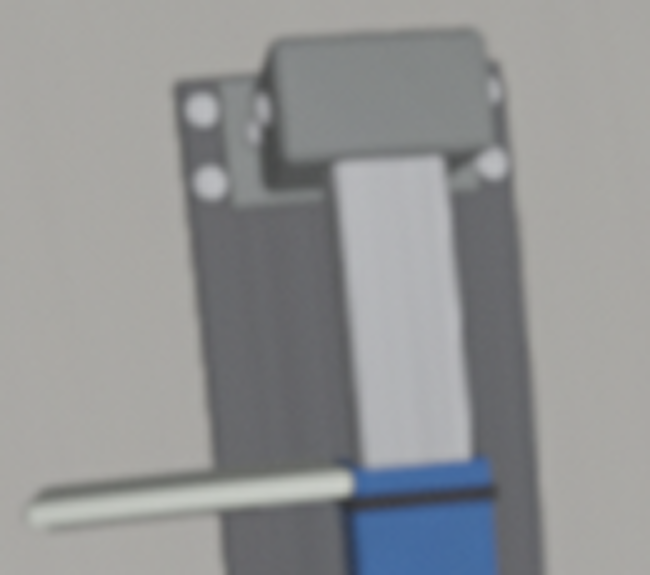

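View pics/c3.png

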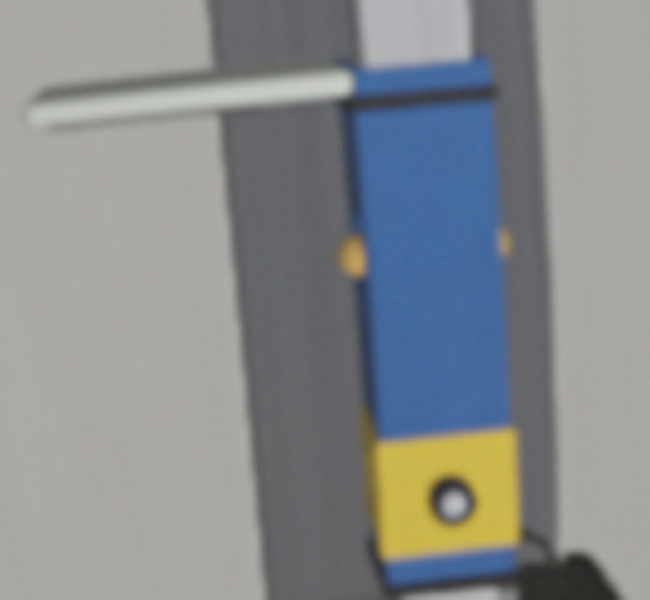

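```bash
python3 - <<'E'
from h import *
from scipy.optimize import least_squares
np.set_printoptions(precision=4,suppress=True)
d=np.load('pics/wrist2.npz'); M=d['mtx'];W=d['world_to_cam']
def fp(X):
    c=X@W[:3,:3].T+W[:3,3]; rr=np.hypot(c[:,0],c[:,1]); t=np.arctan2(rr,c[:,2])
    return c[:,:2]/rr[:,None]*t[:,None]*M[0,0]+M[:2,2]
P=np.array([[-45,152,10],[-25,147,78],[25,147,78],[25,117,78],[-25,117,78],[-21.5,0,60],[21.5,0,60],[-91,45,77],
 [-16,-86,76],[16,-86,76]])/1e3
U=np.array([[255.4,46.8],[274.4,37.6],[317,36],[318.4,60],[277.4,63],[288,161],[322.4,158.6],[226.2,130],[297,227],[323,224]])
def G(p,P): 
    c,s=np.cos(p[2]),np.sin(p[2]); return P@np.array([[c,s,0],[-s,c,0],[0,0,1]])+[p[0],p[1],0]
f=lambda p:(fp(G(p,P))-U).ravel()
s=least_squares(f,[.546,-.066,-.17],loss='soft_l1',x_scale=[.01,.01,.1]);p=s.x;print(p);print(f(p).reshape(-1,2))
# collar edges y
for u in ([309.2,196.8],[310.3,220.5],[310.4,210]):
    q=least_squares(lambda q:(fp(G(p,np.array([[q[0],q[1],.076]])))-u)[0],[0,-.05]).x;print('collar',q)
b=G(p,np.array([[0,0,.06],[-.036,-.132,.152],[-.072,-.132,.09]]));print(b)
E
```

```text
[ 0.5482 -0.0712 -0.0764]
[[-0.3385 -1.1957]
 [-0.2198 -0.4589]
 [ 0.9608 -1.0741]
 [ 2.4288  0.1525]
 [-0.3432 -0.2855]
 [-0.2748 -0.0042]
 [-0.3739 -0.8097]
 [-0.8861  1.6371]
 [ 1.1475  3.2269]
 [-0.1106  3.3592]]
collar [-0.0001 -0.0432]
collar [-0.     -0.0745]
collar [ 0.0006 -0.0605]
[[ 0.5482 -0.0712  0.06  ]
 [ 0.5022 -0.2     0.152 ]
 [ 0.4663 -0.1973  0.09  ]]
```

The fit gives gauge at (0.548, -0.071), yaw -0.076, with residuals about 1 px, agreeing with the networks. Going above the buttons and aligning.

move_arm(series="10 66 30 0 0 -6.3; 10 66 60 0 0 -6.3; 10 66 100 0 0 -6.3; 10 66 120 0 0 -6.3; 10 66 120 0 0 -6.3; 10 66 120 0 0 -6.3", jaw=0.85)

```text
time: 4.05
position: [0.5465, -0.0734, 0.1513]
tool_rot: [0.734, 0.679, -0.001, -0.002]
ft_force: [0.5, -0.7, 1.0]
grip_width: 0.074
grip_force: 0.0
```

```bash
python3 - <<'E'
from h import *
np.set_printoptions(precision=4,suppress=True)
p=robot.camera('wrist'); save(p,'wrist3')
np.savez('pics/wrist3.npz',**{k:p[k] for k in('mtx','world_to_cam','img')})
cv2.imwrite('pics/c4.png',cv2.resize(p['img'][60:260,210:400,::-1],None,fx=3,fy=3,interpolation=2))
for t in ['stop_sleeve','button_near','button_far']:
    r=robot.tip_of(p,t); print(t,[(np.array(d['xyz']),round(d['p'],2)) for d in r[:1]])
o,x,r=st(); print(o['time'],x,r.as_matrix(),o['ft_force'])
E
```

```text
stop_sleeve [(array([ 0.5494, -0.0662,  0.0647]), 0.82)]
button_near []
button_far [(array([ 0.568 , -0.0681,  0.0624]), 0.54)]
4.25 [ 0.5488 -0.0743  0.1549] [[ 0.0771  0.997   0.0044]
 [ 0.997  -0.0771 -0.0015]
 [-0.0012  0.0045 -1.    ]] [-0.1314 -0.1612 -0.2095]
```

View pics/c4.png

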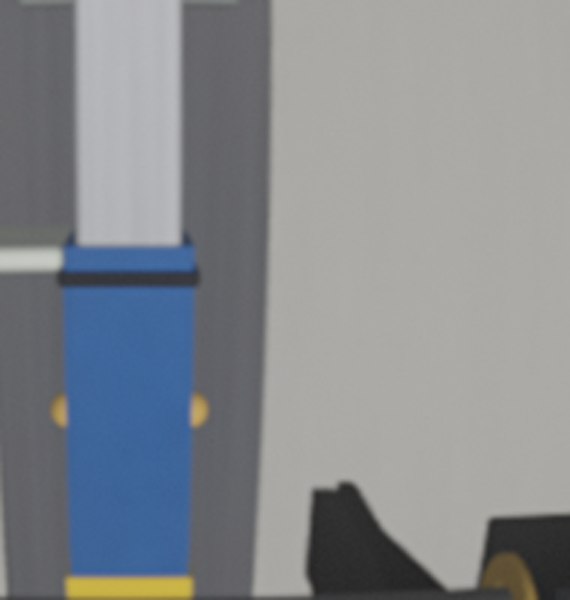

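The tube is now vertical in the wrist image with the buttons at full pixels (227.3,196.7) and (279.3,196.7), so the yaw is right. Solving for the button midpoint.

```bash
python3 - <<'E'
from h import *
d=np.load('pics/wrist3.npz'); M=d['mtx'];W=d['world_to_cam']
C=-W[:3,:3].T@W[:3,3]
B=[]
for u in ([227.3,196.7],[279.3,196.7]):
    v=(np.array(u)-M[:2,2])/M[0,0]; t=np.hypot(*v); r=W[:3,:3].T@np.r_[v/t*np.sin(t),np.cos(t)]
    B.append(C+r*(.06-C[2])/r[2])
B=np.array(B);print(B,B.mean(0),np.linalg.norm(B[0]-B[1]), np.arctan2(*(B[1]-B[0])[1::-1]))
o,x,r=st();print(x, 'tool-frame offset mm', r.inv().apply(B.mean(0)-x)*1e3)
E
```

```text
[[ 0.526717   -0.06999772  0.06      ]
 [ 0.56949594 -0.07324764  0.06      ]] [ 0.54810647 -0.07162268  0.06      ] 0.04290220966100968 -0.0758244006567084
[ 0.5487932  -0.07427878  0.154886  ] tool-frame offset mm [ 2.70714375 -1.31855445 94.87787683]
```

move_arm(series="0 0 30 0 0 0; 0 0 60 0 0 0; 0 0 80 0 0 0; 0 0 90 0 0 0; 0 0 90 0 0 0; 0 0 90 0 0 0; 0 0 90 0 0 0; 0 0 90 0 0 0")

```text
time: 4.92
position: [0.5487, -0.0742, 0.0642]
tool_rot: [0.734, 0.679, 0.001, 0.002]
ft_force: [0.3, 1.2, 0.2]
grip_width: 0.0737
grip_force: 0.0
```

```bash
python3 - <<'E'
from h import *
o,x,r=st(); print(o['time'],x,r.as_matrix().round(4),o['ft_force'],r.inv().apply(np.array([.5481,-.0716,.06])-x)*1e3)
E
```

```text
4.9167 [ 0.54871797 -0.07420317  0.06422353] [[ 7.70e-02  9.97e-01  3.30e-03]
 [ 9.97e-01 -7.70e-02 -1.20e-03]
 [-9.00e-04  3.40e-03 -1.00e+00]] [0.27386682 1.17283609 0.22921377] [ 2.55170235 -0.83096807  4.21840457]
```

move_arm(series="0 -0.8 1 0 0 0; 0 -0.8 1 0 0 0; 0 -0.8 1 0 0 0; 0 -0.8 1 0 0 0; 0 -0.8 1 0 0 0; 0 -0.8 1 0 0 0; 0 -0.8 1 0 0 0; 0 -0.8 1 0 0 0", jaw=0.2, newtons=6)

```text
time: 5.58
position: [0.5466, -0.0738, 0.0615]
tool_rot: [0.734, 0.679, -0.0, -0.0]
ft_force: [-0.4, -0.8, 0.8]
grip_width: 0.0319
grip_force: 6.0
```

move_arm(series="0 0 0 0 0 0; 0 0 0 0 0 0; 1 0 0 0 0 0; 2 0 0 0 0 0; 3 0 0 0 0 0; 4 0 0 0 0 0", newtons=14)

```text
time: 6.08
position: [0.5469, -0.0703, 0.0615]
tool_rot: [0.734, 0.68, -0.0, 0.0]
ft_force: [-1.8, -5.6, -0.8]
grip_width: 0.0318
grip_force: 14.0
```

move_arm(series="1 0 0 0 0 0; 2 0 0 0 0 0; 3 0 0 0 0 0; 4 0 0 0 0 0")

```text
time: 6.42
position: [0.5472, -0.0663, 0.0615]
tool_rot: [0.734, 0.679, -0.0, 0.0]
ft_force: [-1.1, -3.3, 0.9]
grip_width: 0.0316
grip_force: 14.0
```

move_arm(series="3 0 0 0 0 0; 6 0 0 0 0 0; 9 0 0 0 0 0; 12 0 0 0 0 0; 15 0 0 0 0 0; 18 0 0 0 0 0; 20 0 0 0 0 0; 20 0 0 0 0 0")

```text
time: 7.08
position: [0.5488, -0.0448, 0.0615]
tool_rot: [0.734, 0.679, 0.0, -0.0]
ft_force: [-1.0, -0.5, 0.5]
grip_width: 0.0322
grip_force: 14.0
```

```bash
python3 - <<'E'
from h import *
p=robot.camera('wrist'); save(p,'wrist5')
for t in ['stop_sleeve','collar_mark','stop_plate','button_near','button_far']:
    r=robot.tip_of(p,t); print(t,[(np.array(d['xyz']).round(4),round(d['p'],2)) for d in r[:1]])
o,x,r=st(); print(o['time'],x,o['ft_force'],o['grip_width'])
cv2.imwrite('pics/c5.png',cv2.resize(p['img'][60:260,170:360,::-1],None,fx=3,fy=3,interpolation=2))
E
```

```text
stop_sleeve [(array([ 0.5519, -0.0411,  0.0636]), 0.96)]
collar_mark [(array([ 0.5465, -0.092 ,  0.0563]), 0.83)]
stop_plate [(array([0.5039, 0.0038, 0.0476]), 0.82)]
button_near []
button_far [(array([ 0.5461, -0.0714,  0.0024]), 0.71)]
7.3833 [ 0.54874303 -0.045043    0.06148934] [-0.71180895  2.36325982  0.13860663] 0.03159873637177765
```

View pics/c5.png

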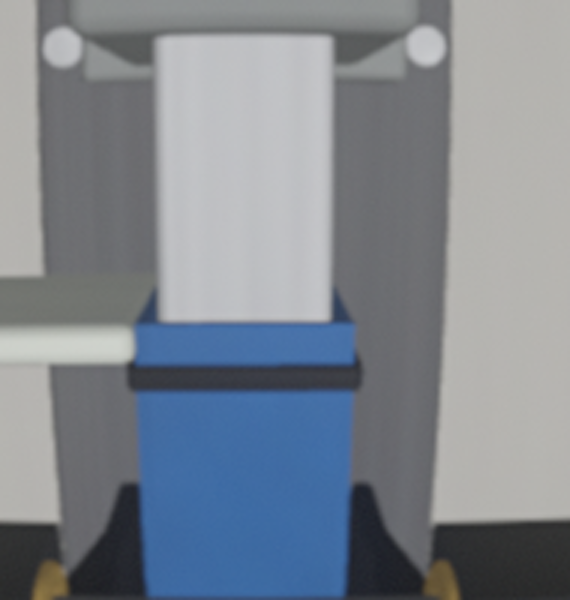

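Sleeve is following the jaw (moved about 28 mm, in line with the plate shift). I'm easing the grip so it would slip before the buttons are overloaded, then feeling for the click in small steps.

move_arm(series="1 0 0 0 0 0; 2 0 0 0 0 0; 3 0 0 0 0 0; 4 0 0 0 0 0; 5 0 0 0 0 0", newtons=3)

```text
time: 7.8
position: [0.5491, -0.0412, 0.0615]
tool_rot: [0.734, 0.679, -0.0, -0.0]
ft_force: [-1.3, -2.1, 0.4]
grip_width: 0.0319
grip_force: 3.0
```

move_arm(series="1 0 0 0 0 0; 2 0 0 0 0 0; 3 0 0 0 0 0; 3 0 0 0 0 0")

```text
time: 8.13
position: [0.5493, -0.0375, 0.0615]
tool_rot: [0.734, 0.679, 0.0, -0.0]
ft_force: [-2.0, -1.1, 0.5]
grip_width: 0.0316
grip_force: 3.0
```

move_arm(series="1 0 0 0 0 0; 2 0 0 0 0 0; 3 0 0 0 0 0; 3 0 0 0 0 0")

```text
time: 8.47
position: [0.5495, -0.0344, 0.0615]
tool_rot: [0.734, 0.679, 0.0, -0.0]
ft_force: [-1.5, -0.8, 1.1]
grip_width: 0.032
grip_force: 3.0
```

move_arm(series="1 0 0 0 0 0; 2 0 0 0 0 0; 3 0 0 0 0 0; 3 0 0 0 0 0")

```text
time: 8.8
position: [0.5498, -0.0315, 0.0615]
tool_rot: [0.734, 0.679, 0.0, -0.0]
ft_force: [-2.3, -0.7, 1.4]
grip_width: 0.032
grip_force: 3.0
```

move_arm(series="1 0 0 0 0 0; 2 0 0 0 0 0; 3 0 0 0 0 0; 3 0 0 0 0 0")

```text
time: 9.13
position: [0.55, -0.0285, 0.0615]
tool_rot: [0.734, 0.679, 0.0, -0.0]
ft_force: [-2.2, -1.1, 0.2]
grip_width: 0.0319
grip_force: 3.0
```

move_arm(series="1 0 0 0 0 0; 2 0 0 0 0 0; 3 0 0 0 0 0; 3 0 0 0 0 0")

```text
time: 9.47
position: [0.5502, -0.0255, 0.0615]
tool_rot: [0.734, 0.679, 0.0, -0.0]
ft_force: [-3.0, -1.4, 0.3]
grip_width: 0.0322
grip_force: 3.0
```

move_arm(series="1 -0.3 0 0 0 0; 2 -0.3 0 0 0 0; 3 -0.3 0 0 0 0; 3 -0.3 0 0 0 0")

```text
time: 9.8
position: [0.5504, -0.0225, 0.0615]
tool_rot: [0.734, 0.679, 0.0, -0.0]
ft_force: [-2.8, -1.2, 0.1]
grip_width: 0.0319
grip_force: 3.0
```

move_arm(series="1 0 0 0 0 0; 2 0 0 0 0 0; 2 0 0 0 0 0")

```text
time: 10.05
position: [0.5505, -0.0203, 0.0615]
tool_rot: [0.734, 0.679, 0.0, -0.0]
ft_force: [-1.8, 1.2, -0.2]
grip_width: 0.0322
grip_force: 3.0
```

move_arm(series="1 0 0 0 0 0; 2 0 0 0 0 0; 2 0 0 0 0 0")

```text
time: 10.3
position: [0.5508, -0.0177, 0.0615]
tool_rot: [0.734, 0.679, 0.001, -0.0]
ft_force: [-0.6, 4.5, -0.1]
grip_width: 0.0322
grip_force: 3.0
```

move_arm(series="1 0 0 0 0 0; 2 0 0 0 0 0; 2 0 0 0 0 0")

```text
time: 10.55
position: [0.5508, -0.017, 0.0615]
tool_rot: [0.734, 0.679, -0.0, 0.0]
ft_force: [-1.5, 0.8, -0.7]
grip_width: 0.032
grip_force: 3.0
```

```bash
python3 - <<'E'
from h import *
for i in range(4):
    p=robot.camera(['wrist','wrist','scene','wrist'][i])
    o,x,r=st(); print(o['time'],x.round(4),np.round(o['ft_force'],2),np.round(o['moment'],2))
    if i==2: q=p
    r=robot.tip_of(p,'stop_plate');print([(np.array(d['xyz']).round(4),round(d['p'],2)) for d in r[:1]])
a=cv2.resize(q['img'][190:250,250:330,::-1],None,fx=5,fy=5,interpolation=2)
b=cv2.resize(p['img'][80:260,170:360,::-1],None,fx=2,fy=2,interpolation=2)
h=max(a.shape[0],b.shape[0])
cv2.imwrite('pics/c6.png',np.hstack([np.pad(i,((0,h-i.shape[0]),(0,0),(0,0))) for i in (a,b)]))
E
```

```text
10.6 [ 0.5508 -0.017   0.0615] [-1.84 -0.   -0.29] [0.14 0.2  0.03]
[(array([0.5067, 0.0321, 0.0504]), 0.73)]
10.7 [ 0.5508 -0.017   0.0615] [-1.23  0.48 -1.22] [0.08 0.19 0.03]
[(array([0.5073, 0.0328, 0.05  ]), 0.8)]
10.8 [ 0.5509 -0.017   0.0615] [-1.55  0.7  -1.02] [0.12 0.18 0.06]
[(array([0.5026, 0.0342, 0.05  ]), 0.8)]
10.9 [ 0.5508 -0.017   0.0615] [-1.48  0.5  -0.75] [0.08 0.16 0.03]
[(array([0.5056, 0.0354, 0.0526]), 0.81)]
```

View pics/c6.png

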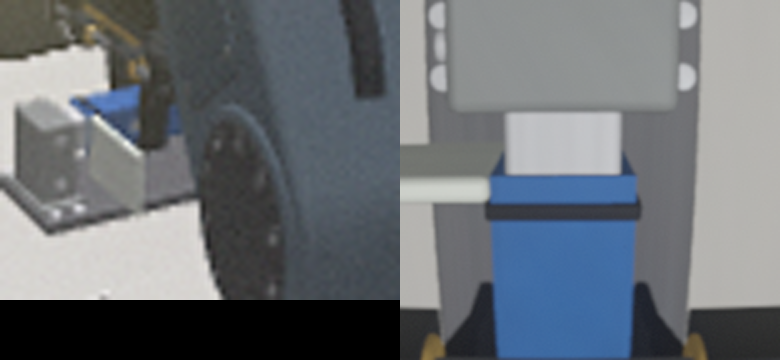

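Plate shift says 57 mm, matching the arm travel, so the sleeve has not slipped. I'll go on in 1 mm steps.

move_arm(series="0.5 0 0 0 0 0; 1 0 0 0 0 0; 1 0 0 0 0 0; 1 0 0 0 0 0")

```text
time: 11.28
position: [0.5509, -0.0161, 0.0615]
tool_rot: [0.734, 0.679, -0.0, 0.0]
ft_force: [-1.8, -0.7, -0.5]
grip_width: 0.032
grip_force: 3.0
```

move_arm(series="0.5 0 0 0 0 0; 1 0 0 0 0 0; 1 0 0 0 0 0")

```text
time: 11.53
position: [0.551, -0.0149, 0.0615]
tool_rot: [0.734, 0.679, 0.0, 0.0]
ft_force: [-2.0, -1.3, 0.0]
grip_width: 0.0321
grip_force: 3.0
```

move_arm(series="0.5 0 0 0 0 0; 1 0 0 0 0 0; 1 0 0 0 0 0")

```text
time: 11.78
position: [0.551, -0.0143, 0.0615]
tool_rot: [0.734, 0.68, -0.0, 0.0]
ft_force: [-2.4, -5.0, -1.1]
grip_width: 0.0318
grip_force: 3.0
```

A firm resistance (5 N) at 60 mm: the buttons have caught. I'll back off the pull and open.

move_arm(series="-0.8 0 0 0 0 0; -0.8 0 0 0 0 0; -0.8 0 0 0 0 0")

```text
time: 12.03
position: [0.551, -0.0145, 0.0615]
tool_rot: [0.734, 0.679, 0.0, -0.0]
ft_force: [-1.7, -1.6, -2.4]
grip_width: 0.0318
grip_force: 3.0
```

move_arm(series="0 0 0 0 0 0; 0 0 0 0 0 0; 0 0 0 0 0 0; 0 0 -20 0 0 0; 0 0 -50 0 0 0; 0 0 -80 0 0 0; 0 0 -110 0 0 0; 0 0 -130 0 0 0", jaw=0.8)

```text
time: 12.7
position: [0.5523, -0.0148, 0.1945]
tool_rot: [0.734, 0.679, 0.001, 0.002]
ft_force: [-0.0, -0.5, 0.1]
grip_width: 0.0684
grip_force: 0.0
```

move_arm(series="-30 0 0 0 0 0; -60 0 0 0 0 0; -90 0 0 0 0 0; -110 0 0 0 0 0; -110 0 0 0 0 0; -110 0 0 0 0 0; -110 0 0 0 0 0")

```text
time: 13.28
position: [0.5423, -0.1237, 0.1915]
tool_rot: [0.734, 0.679, 0.0, -0.0]
ft_force: [-0.6, 0.7, 0.6]
grip_width: 0.0697
grip_force: 0.0
```

```bash
python3 - <<'E'
from h import *
np.set_printoptions(precision=4,suppress=True)
p=robot.camera('wrist'); save(p,'wrist7')
for t in ['stop_sleeve','collar_mark','button_near','button_far','lever_knob']:
    r=robot.tip_of(p,t); print(t,[(np.array(d['xyz']),round(d['p'],2)) for d in r[:1]])
o,x,r=st(); print(o['time'],x,r.as_matrix(),o['ft_force'])
cv2.imwrite('pics/c7.png',cv2.resize(p['img'][60:260,170:370,::-1],None,fx=3,fy=3,interpolation=2))
E
```

```text
stop_sleeve [(array([ 0.5557, -0.0095,  0.0604]), 0.66)]
collar_mark [(array([ 0.5482, -0.0628,  0.0574]), 0.86)]
button_near [(array([ 0.5261, -0.0697,  0.0626]), 0.53)]
button_far [(array([ 0.5689, -0.0716,  0.0607]), 0.54)]
lever_knob [(array([ 0.4961, -0.1969,  0.1472]), 0.79)]
13.5833 [ 0.5425 -0.1234  0.1915] [[ 0.0757  0.9971 -0.0001]
 [ 0.9971 -0.0757  0.0002]
 [ 0.0002 -0.0001 -1.    ]] [-0.0196  0.4123 -0.4154]
```

View pics/c7.png

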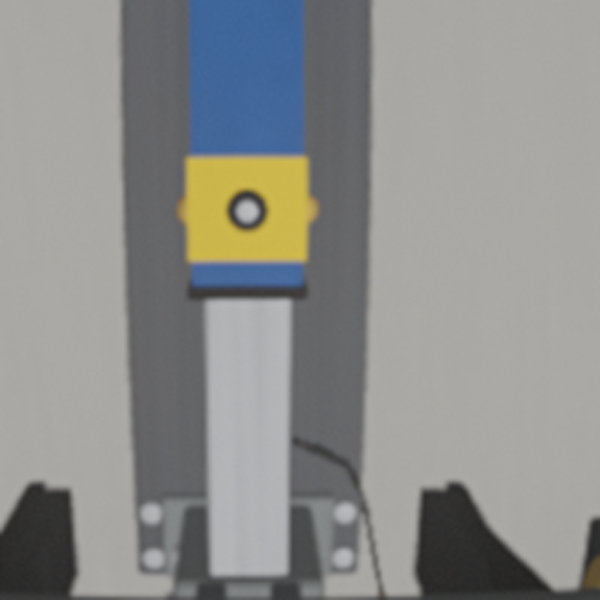

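Both buttons stand out through the collar's holes, at crop (182,210) and (314,210), symmetric about the tube. Next is the lever: fingers shut, above the knob.

move_arm(series="0 0 -15 0 0 0; -35 -15 -15 0 0 0; -70 -30 -15 0 0 0; -80 -37 -15 0 0 0; -80 -37 -15 0 0 0; -80 -37 -15 0 0 0; -80 -37 -15 0 0 0; -80 -37 -15 0 0 0", jaw=0, newtons=15)

```text
time: 14.25
position: [0.4998, -0.2001, 0.2064]
tool_rot: [0.733, 0.68, 0.0, -0.0]
ft_force: [0.4, 0.9, -0.2]
grip_width: 0.0243
grip_force: 0.0
```

```bash
python3 - <<'E'
from h import *
np.set_printoptions(precision=2,suppress=True)
o,x,r=st(); print(o['time'],x*1e3,o['ft_force'],o['grip_width'])
G=R.from_rotvec([0,0,-.076])
for f in [60,50,40,30,20,10,0]:
    f=np.radians(f); k=np.array([.5481,-.0716,0])+G.apply([-.072*np.cos(f)+.004*np.sin(f),-.132,.09+.072*np.sin(f)+.011])
    print(np.degrees(f), r.inv().apply(k-x)*1e3-[0,0,22])
E
```

```text
14.25 [ 499.84 -200.14  206.43] [ 0.42  0.91 -0.21] 0.024342896048420635
59.99999999999999 [-0.19  5.82 21.07]
50.0 [-0.19 -4.86 28.27]
40.0 [ -0.19 -14.23  37.15]
29.999999999999996 [ -0.2  -22.    47.43]
20.0 [ -0.2  -27.93  58.8 ]
10.0 [ -0.21 -31.85  70.92]
0.0 [ -0.21 -33.64  83.43]
```

move_arm(series="0 2 8 0 0 0; 0 2 12 0 0 0; 0 2 14 0 0 0; 0 2 18 0 0 0; 0 2 22 0 0 0; 0 -1 26 0 0 0; 0 -5 29 0 0 0; 0 -10 33 0 0 0")

```text
time: 14.92
position: [0.4891, -0.2005, 0.1736]
tool_rot: [0.734, 0.679, -0.0, 0.0]
ft_force: [-0.8, 0.6, 3.4]
grip_width: 0.001
grip_force: 1.6
```

move_arm(series="0 -4 4 0 0 0; 0 -8 9 0 0 0; 0 -12 15 0 0 0; 0 -15 20 0 0 0; 0 -18 26 0 0 0; 0 -20 32 0 0 0; 0 -22 38 0 0 0; 0 -23 44 0 0 0")

```text
time: 15.58
position: [0.4664, -0.1987, 0.1288]
tool_rot: [0.734, 0.679, 0.0, -0.0]
ft_force: [-1.3, -0.7, 1.4]
grip_width: 0.0004
grip_force: 0.8
```

move_arm(series="0 -0.5 3 0 0 0; 0 -1 5 0 0 0; 0 -1 6.5 0 0 0; 0 -1 6.5 0 0 0; 0 -1 6.5 0 0 0")

```text
time: 16.0
position: [0.4657, -0.1986, 0.1231]
tool_rot: [0.734, 0.679, 0.0, 0.0]
ft_force: [-1.5, 0.1, 1.8]
grip_width: 0.0003
grip_force: 0.9
```

move_arm(series="0 0 0.5 0 0 0; 0 0 1 0 0 0; 0 0 1 0 0 0")

```text
time: 16.25
position: [0.4656, -0.1987, 0.1228]
tool_rot: [0.734, 0.679, 0.0, 0.0]
ft_force: [-2.7, 0.4, 7.9]
grip_width: 0.0006
grip_force: 3.7
```

move_arm(series="0 0 0.5 0 0 0; 0 0 1 0 0 0; 0 0 1 0 0 0")

```text
time: 16.5
position: [0.4656, -0.1987, 0.1224]
tool_rot: [0.734, 0.679, 0.0, 0.0]
ft_force: [-3.7, 1.9, 13.5]
grip_width: 0.0008
grip_force: 6.5
```

The lever is on its stop: 13 N with no further travel. I'm lifting off and checking.

move_arm(series="0 0 -10 0 0 0; 0 0 -40 0 0 0; 0 0 -80 0 0 0; 0 0 -120 0 0 0; -30 0 -140 0 0 0; -60 0 -140 0 0 0; -60 0 -140 0 0 0; -60 0 -140 0 0 0")

```text
time: 17.17
position: [0.4614, -0.26, 0.2617]
tool_rot: [0.735, 0.678, 0.0, 0.001]
ft_force: [-0.1, 1.1, -0.3]
grip_width: 0.0004
grip_force: 0.0
```

```bash
python3 - <<'E'
from h import *
np.set_printoptions(precision=4,suppress=True)
p=robot.camera('wrist')
for t in ['collar_mark','button_near','button_far','lever_knob','sample_jar','calculator_2']:
    r=robot.tip_of(p,t); print(t,[(np.array(d['xyz']),round(d['p'],2)) for d in r[:1]])
q=robot.camera('top'); save(q,'top8')
for t in ['lever_knob','sample_jar','calculator_2','note_pad']:
    r=robot.tip_of(q,t); print(t,[(np.array(d['xyz']),round(d['p'],2)) for d in r[:1]])
o,x,r=st(); print(o['time'],x,o['ft_force'])
cv2.imwrite('pics/c8.png',cv2.resize(p['img'][:,:,::-1],None,fx=1.5,fy=1.5,interpolation=2))
E
```

```text
collar_mark []
button_near [(array([ 0.5233, -0.0675,  0.0604]), 0.42)]
button_far []
lever_knob [(array([ 0.4668, -0.1984,  0.0874]), 0.79)]
sample_jar []
calculator_2 [(array([ 0.5042, -0.3711, -0.0025]), 0.72)]
lever_knob [(array([ 0.4677, -0.196 ,  0.0912]), 0.5)]
sample_jar [(array([ 0.7821,  0.0195, -0.0008]), 0.56)]
calculator_2 []
note_pad [(array([ 0.4156,  0.4747, -0.0009]), 0.95)]
17.7667 [ 0.461  -0.2583  0.2609] [ 0.0169 -0.4125 -0.2577]
```

View pics/c8.png

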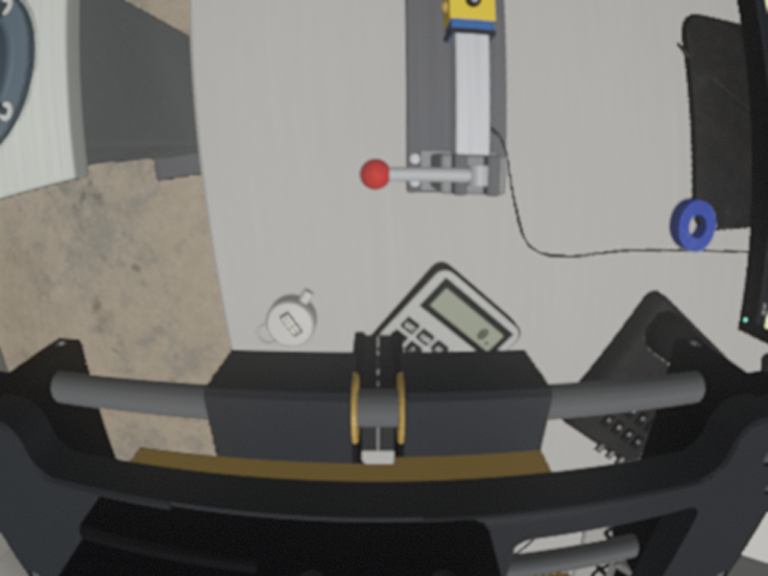

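The lever lies level with its knob at (375,173), measured at (0.467,-0.198,0.087–0.091) against the expected (0.466,-0.197,0.090). The near button is out of the collar, the jar, calculator and note pad are where they were, and the arm is clear.

```bash
python3 -c "
from rig import robot
print(robot.hand_in())"
```

```text
the job is handed in; nothing more can be done
None
```

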